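# Press a pack of plant sheets with the lever press

### The job

Push the pale plywood plant pack fully home in the press so that it sits square against the back stop, then pump the red lever through full strokes until the platen is tight on the pack and the lever goes solid. Do not force the lever once it is solid; let it spring back up, work the platen only by the lever, and leave everything else on the bench where it is.

Things in the scene. Friction and masses are not known exactly. Their poses are not given: they have to be found in the camera images.
- press: Fixed lever press, green head. Origin on the bench under the ram axis; its +x points to its back (the pack goes in along +x), +y left. Steel bed 12 mm thick, x -205..+80, y +-105 mm. Guide rails along x, 10 mm high, inner faces y = +-77 mm, x -200..+40. Posts at x 15, y +-94; head z 152..202, x -30..+46, y +-109 mm; the notched ram rises through it to 270 mm.
- stop_face (a point): Foot of the front face of the press's back stop (16 mm high lip across the bed, 140 mm wide), at bed height, 50 mm behind the ram axis; axes as the press.
- platen: Aluminium pressing plate 90 (x) x 110 (y) x 12 mm under the head, on the ram through a stiff spring cushion (5 mm of give, 6 to 46 N, then solid). Origin at the centre of its underside, axes as the press. Starting height varies. Each full lever stroke ratchets it down about 10 mm and it stays there; it cannot be raised again.
- pack: Loose pack of sheets between two pale plywood boards, 150 (x) x 120 (y) x 30 mm, about 0.5 kg. Origin under its centre. It lies on the bed between the rails, part way out towards the robot and a little skewed. Home: its whole +x edge against the back stop, its centre 25 mm and its front edge 100 mm before the ram axis.
- lever (a joint): Sprung hand lever at the right (-y) side of the press. 0 = up (its spring returns it), grows as pressed down, stop at 0.85 rad. The ratchet takes the next notch only in a stroke from fully up to 0.75 rad or more. Free pumping takes 6 to 9 N at the bar; once the platen is tight on the pack the lever goes stiff (15 N and more) wherever it is in its swing. Over 35 N harms the press.
- lever_pivot (a point): Pivot axis of the lever, 170 mm above the bench, 30 mm before and 90 mm to the right of the ram axis; axes as the press. The lever swings in the y-z plane of this frame, about its x axis.
- lever_grip (a point): Centre of the red cross bar at the lever's end: 24 mm thick, 90 mm long, lying along the press's x, 180 mm from the pivot. With lever joint value q the bar lies at y = -180 cos(0.55 - q), z = 180 sin(0.55 - q) mm in the pivot's frame.
- beaker: clear straight beaker, 72 mm across, 100 mm high; origin under its centre
- wash_bottle: white bottle with a red cap, 60 mm across, 170 mm high; origin under its centre
- brush: soft brush lying on the bench; origin near its middle
- jar: small amber jar, 56 mm across, 75 mm high; origin under its centre
- tape: blue tape ring lying flat, 80 mm across, 22 mm high; origin under its centre
- spare_pack: another pack with dark brown boards, 150 x 120 x 30 mm, waiting at the left of the bench; not for this job; origin under its centre
- spatula: spatula lying on the bench at the right; origin near its middle
Not all that is in view belongs to the job. What is shaped like the pack but blue or purple is not meant.

How it is judged (in metres and radians):
On the way, in this order (a step that is already met when the one before it is completed fails the run):
1. the pack is home: square against the back stop, the platen not yet tight on it (x of pack in the frame of stop_face above -0.082 m and y of pack in the frame of stop_face between -0.02 and 0.02 m and angle between the x axis of pack and the x axis of press, either way round below 0.07 rad and angle between pack's own z axis and vertical below 0.05 rad and not (contact force between platen and pack above 20 N)), for 0.2 s.
2. the platen is tight on the pack (x of pack in the frame of stop_face above -0.082 m and y of pack in the frame of stop_face between -0.02 and 0.02 m and angle between the x axis of pack and the x axis of press, either way round below 0.07 rad and angle between pack's own z axis and vertical below 0.05 rad and contact force between platen and pack above 20 N), for 0.2 s.
At the end, for the whole second after the job is handed in: The pack lies flat and at rest, square (within 4 degrees) against the back stop (edge within 7 mm of it) and central within 20 mm; the platen presses on it with more than 20 N; the lever is back up (below 0.1 rad) (all of step 2 and value of joint lever below 0.1 rad and linear speed of pack below 0.01 m/s); the robot touches nothing.
It fails at once if the lever is forced: more than 35 N on it (contact force between lever and anything else above 35 N).
It fails at once if the robot pushes on the platen directly (contact force between any of the fingers, the arm and platen above 3 N).
It fails at once if anything else on the bench is shifted more than 30 mm (distance of any of beaker, wash_bottle, brush, jar, tape, spare_pack, spatula from where it was at the start of the episode above 0.03 m).
It also fails if it takes over 67 s, if anything falls off the work surface, if the arm or the gripper's body presses on something with over 40 N, if the wrist force passes 120 N, or if a joint passes its speed limit or range.

### The arm

A 6-joint arm with a two-finger parallel gripper is mounted at the origin on the work surface. World frame = base frame: x ahead of the robot, y to its left, z up, the work surface at z = 0. Lengths are in mm, angles in degrees, forces in N, time in s.
With the tool pointing down it reaches from about 300 to 850 mm from the base axis. Payload 4.2 kg.
Tool frame: the origin (TCP) lies midway between the tips of the shut fingers; the grasp point (between the pads) lies 19 mm behind it (env.hold_point_z is the z of the grasp point in the tool frame, in mm); z points along the fingers, y is the direction in which the jaws open and shut (so a half turn about z gives the same grasp; the last joint's range is limited). The gripper opens to 91 mm and grips with 3 to 60 N. Pads are 32 mm wide; open, the fingers measure 118 mm over their backs; the gripper's body (76 mm by 178 mm) begins 60 mm behind the grasp point.
Start: joints at [62.853, 18.312, 89.639, -0, 72.044, -1.146], TCP at [252.077, 516.821, 186.476] pointing down, gripper open.
Joint ranges: [-177.97, 177.97], [-48.28, 115.42], [12.27, 149.76], [-77.06, 257.06], [2.81, 150.46], [-146.56, 146.56]. Speed limits (degrees/s): [147.25, 147.25, 180, 180, 180, 180].

### API

Orientations are given as [roll, pitch, yaw] about the fixed x, y, z axes, in that order (R = Rz(yaw) Ry(pitch) Rx(roll)).
In Python, from workcell import env, grab_frame, camera_params, spotter gives the robot as it stands. The module is installed in compiled form; this text tells all that it offers.
- The arm moves only by the shell command python3 -m jog 'ROWS' [FORCE]. ROWS is text: rows parted by semicolons, each of 7 numbers parted by spaces: the turn, a rotation vector about the world's x, y, z in units of 5 degrees (1.0 is 5 degrees), then the shift along the world's x, y, z in units of 25 mm (1.0 is 25 mm), then the opening, from 0 (shut) to 1 (fully open). A call has 1 to 5 rows; each row is the pose to reach, as a shift and turn from the pose commanded when the call began; what a row does not reach only later rows make up. A row lasts 1/8 s, in which the tool goes at most 62.5 mm and 10.7 degrees, less where a joint would pass 70% of its speed; a pose out of reach is approached as far as the arm can. A call with a gripper value outside its range is refused whole. The fingers move at their own pace and stop on an object; FORCE is the grip in N (left out, the last holds). Time passes only in rows, so rows that repeat a pose let the fingers close. It gives the time, the measured TCP pose, the force and the opening at its end, in the units of the state.
- env.state(): the state, without advancing time (a new reading comes with each control period).
- grab_frame(name): name is "scene" or "side" or "wrist"; returns the picture (384x512x3 uint8, red, green, blue); there is no depth.
- camera_params(name): a dict with "K" (3x3 intrinsics, pixels), "rvec" (rotation vector, rad) and "tvec" (3), from world to camera coordinates, as OpenCV has them. Camera axes: x right, y down, z forward; pixel columns grow to the right and rows downward; lengths in mm; the calibration is good to about 2 mm. A picture is of the moment at which its call begins: read the wrist's pose just before it. camera_params takes no time and is no camera call; for the wrist camera it gives the pose at the moment of the call.
- env.job_done(): hands the job in, once; it reports no verdict.
Trained networks look in the newest picture that a camera, given by its name, has taken for a name from the list of things; names that differ only in an ending like _2 or _b are one class to them, and where a whole thing is asked for, a point or a joint stands for the part that bears it (a point fixed in the world has none). Each returns a list of dicts, best first, with "conf" (0 to 1); they miss things now and then, are a little off and sometimes report something else, mostly with a low value. They report only what shows in the picture. A call takes as long as a camera call. They do not tell look-alikes from the thing itself.
- spotter.look_for(query, camera): "box" ([left, top, width, height] in pixels, round what is visible of it).
- spotter.trace(query, camera): "region" (384x512 bool, what is visible of it) and "box" ([left, top, width, height] in pixels, round what is visible of it).
The state is a dict: "time_s": time; "qpos": joint angles; "qvel": joint speeds; "effort": joint torques, N m; "ee_pos": TCP position; "ee_rot": TCP orientation; "force": force on the tool from outside, world axes, zero at the start; "torque": the same for the moment, N m; "gripper_width": finger opening in mm.
Only numpy, scipy, OpenCV 4.12 (cv2) and the standard library are available. Lean on these libraries where they do the work, as an engineer would, in place of code of your own. Each camera call takes 0.05 s, during which the arm holds its last target. There are 200 camera calls.

## Working session

There is one attempt and no reset: what is moved stays moved. The work goes in short steps, Python scripts to look and compute and a shell command to move; the robot and the scene stay as the last step left them, time stands still between calls to the robot, and variables do not carry over. Pictures are saved under pics/ and viewed, about 8 in all and at most 12, crops included, and the job is handed in when it is done.

```bash
mkdir -p pics; python3 - <<'E'
from workcell import env, grab_frame, camera_params, spotter
import cv2,numpy as np
a=[]
for c in ("scene","side"):
    f=grab_frame(c);a.append(f);np.save(f"pics/{c}.npy",f)
    cv2.imwrite(f"pics/{c}0.png",cv2.resize(f[:,:,::-1],(800,600)))
    for n in ("pack","press","lever_grip","platen"):
        for d in spotter.look_for(n,c)[:3]: print(c,n,np.round(d["box"]),round(d["conf"],2))
    p=camera_params(c);print(p["K"].tolist(),p["rvec"],p["tvec"])
print(env.state())
E
```

```text
scene pack [167. 164.  50.  40.] 0.9
scene pack [302. 164.  47.  42.] 0.84
scene pack [261. 212.  33.  12.] 0.54
scene press [186. 185. 120. 102.] 0.8
scene lever_grip [184. 184.  51.  42.] 0.88
scene lever_grip [187. 186. 122. 103.] 0.68
scene platen [252. 249.  32.  16.] 0.96
[[401.6770884353088, 0.0, 260.98011378024336], [0.0, 401.6770884353088, 192.9964591776816], [0.0, 0.0, 1.0]] [ 1.92216624  1.73976385 -0.59985325] [ -96.78872961 -275.5861164  1746.08679984]
side pack [164. 166.  49.  32.] 0.88
side pack [234. 196.  48.  37.] 0.82
side pack [171. 268.  61.  56.] 0.61
side press [227. 156.  83.  84.] 0.79
side lever_grip [270. 202.  30.  20.] 0.56
side platen [228. 154.  81.  81.] 0.39
[[483.14562658464894, 0.0, 254.30293942521988], [0.0, 483.14562658464894, 192.40013795694787], [0.0, 0.0, 1.0]] [ 2.32438888 -0.32234167  0.1619258 ] [-496.27270773  245.96570892 1554.56471827]
{'time_s': 0.5, 'qpos': array([ 6.28548926e+01,  1.83133889e+01,  8.96415421e+01, -1.76700790e-03,
        7.20463107e+01, -1.14507546e+00]), 'qvel': array([-0.0376372 , -0.0548585 ,  0.02307013, -0.01175057, -0.0178875 ,
        0.0904956 ]), 'effort': array([-1.03785445e-03, -4.11991060e+01, -2.32041818e+01,  7.27726473e-02,
        3.84970859e-02, -3.40933366e-05]), 'ee_pos': array([252.05697355, 516.7901257 , 186.44373057]), 'ee_rot': array([-1.79998725e+02,  1.65580420e-03,  1.54000513e+02]), 'force': array([ 1.38740171,  0.39699223, -0.24317141]), 'torque': array([-0.01496228, -0.02495679, -0.00583496]), 'gripper_width': 91.29684706935303}
```

View pics/scene0.png

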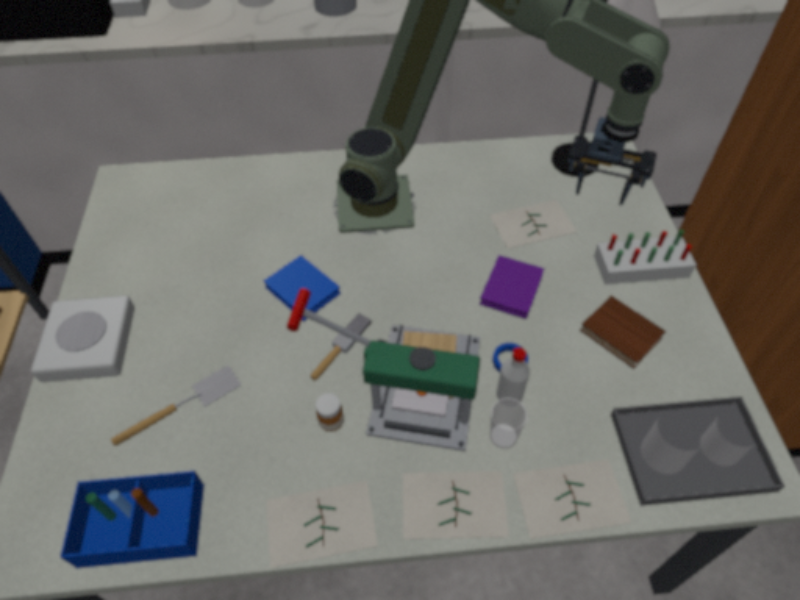

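View pics/side0.png

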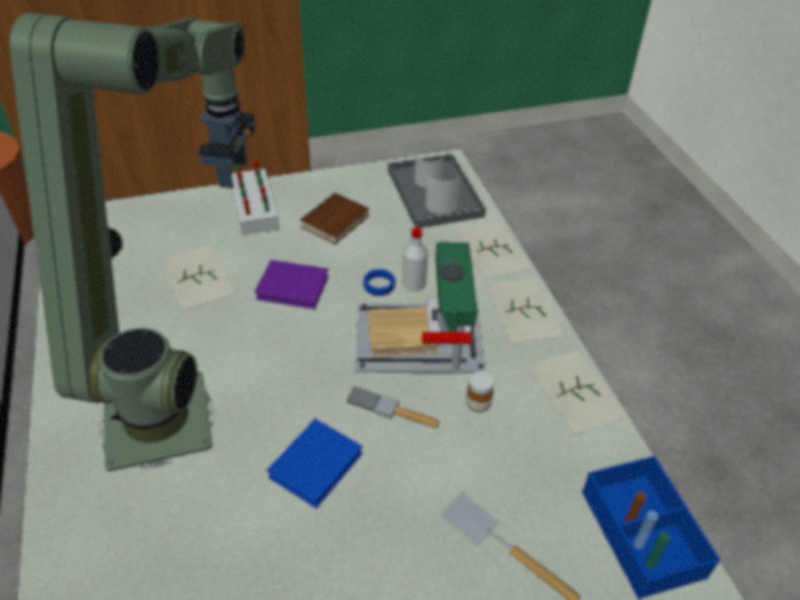

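Scene view: the press is at about (420,385) and the side view has it at (420,335). Pack candidates (scene) are pale plywood in the press at (450,342), purple (512,285), blue (302,285) and brown spare (622,330). The pale one between the rails fits the description. I'll confirm it in an enlarged crop.

```bash
python3 - <<'E'
import cv2,numpy as np
s=np.load("pics/scene.npy")[175:295,175:315];t=np.load("pics/side.npy")[150:245,220:320]
a=cv2.resize(s,None,fx=4,fy=4,interpolation=3);
cv2.imwrite("pics/cs.png",a[:,:,::-1])
cv2.imwrite("pics/ct.png",cv2.resize(t,None,fx=6,fy=6,interpolation=3)[:,:,::-1])
E
```

```text
(no output)
```

View pics/cs.png

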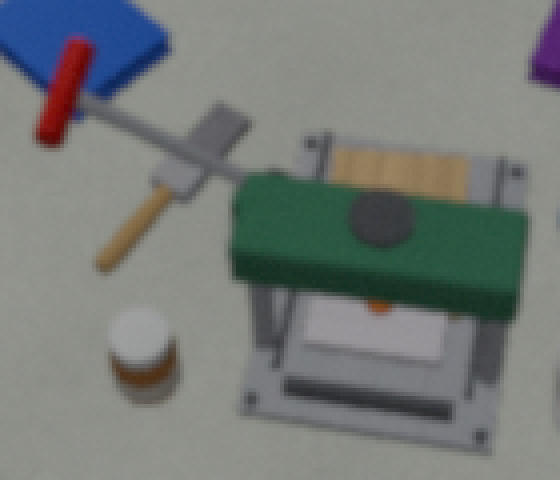

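View pics/ct.png

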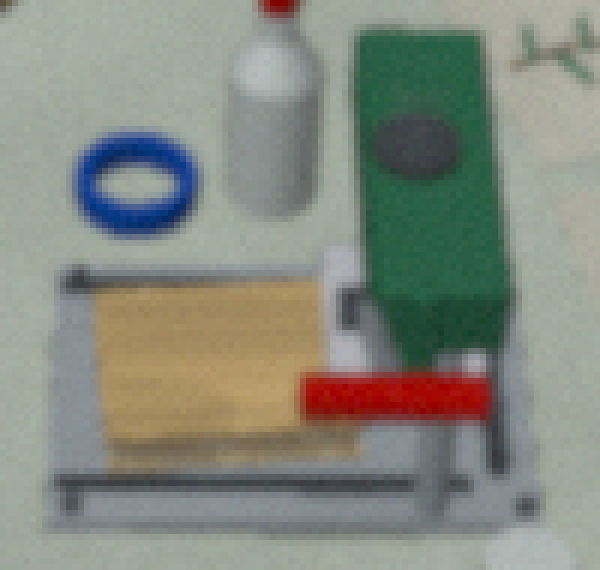

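```bash
cat > fit.py <<'E'
from workcell import camera_params
import cv2,numpy as np
from scipy.optimize import least_squares
P={c:camera_params(c) for c in("scene","side")}
def proj(c,X):
    p=P[c];return cv2.projectPoints(np.float64(X),p["rvec"],p["tvec"],p["K"],None)[0][:,0]
def T(v,X):
    X=np.float64(X).copy();c,s=np.cos(v[2]),np.sin(v[2])
    X[:,:2]=X[:,:2]@np.array([[c,s],[-s,c]])+v[:2];return X
def fit(obs,x0):
    f=lambda v:np.concatenate([(proj(c,T(v,[q[0] for q in o]))-[q[1] for q in o]).ravel() for c,o in obs.items()])
    r=least_squares(f,x0,loss="soft_l1",x_scale=[10,10,.1]);return r.x,np.round(f(r.x).reshape(-1,2),1)
E
cat > a.py <<'E'
from fit import *
by,bz=-90-180*np.cos(.55),170+180*np.sin(.55)
S=lambda x,y:(x/4+175,y/4+175)
D=lambda x,y:(x/6+220,y/6+150)
press={"scene":[((80,-105,12),S(240,415)),((80,105,12),S(492,452)),((-205,-105,12),S(300,135)),((-205,105,12),S(527,160)),
 ((-30,-109,202),S(245,175)),((-30,109,202),S(527,212)),((46,-109,202),S(237,245)),((46,109,202),S(520,290)),
 ((-75,by,bz),S(80,40)),((15,by,bz),S(48,140))],
 "side":[((-205,105,12),D(55,270)),((-205,-105,12),D(48,530)),((80,-105,12),D(540,528)),((-75,by,bz),D(302,397)),((15,by,bz),D(490,397))]}
v,r=fit(press,[500,0,0]);print(v[:2],np.degrees(v[2]),r.tolist())
pack={"scene":[((-75,60,30+12),S(468,155)),((-75,-60,42),S(332,148))],
"side":[((-75,60,42),D(95,288)),((-75,-60,42),D(105,440)),((75,60,42),D(320,278)),((75,-60,42),D(358,430))]}
w,r=fit(pack,[v[0]-80,v[1],v[2]]);print(w[:2],np.degrees(w[2]),r.tolist())
c,s=np.cos(v[2]),np.sin(v[2]);R=np.array([[c,-s],[s,c]])
print("pack in press",R.T@(w[:2]-v[:2]),np.degrees(w[2]-v[2]))
for n,p in dict(packfront=(-185,0),bar=(-30,by),back=(50,0)).items(): print(n,R@p+v[:2])
print("barz",bz)
np.save("press.npy",v)
E
python3 a.py
```

```text
[651.95396886  61.21321199] -15.484419623773622 [[-1.5, -1.6], [-0.2, -0.6], [-0.0, -1.8], [0.2, -0.1], [-0.1, -2.4], [0.9, -1.5], [-3.5, 1.2], [-0.0, 1.0], [-0.3, 1.4], [-0.7, 0.4], [-0.0, -1.6], [-0.4, -2.0], [1.0, -1.5], [-0.0, -0.6], [0.2, -0.5]]
[552.23009066  83.72200088] -11.909759389990086 [[-0.5, -0.3], [-0.1, -1.5], [-0.5, 0.0], [-0.5, -0.6], [3.5, 0.1], [0.9, -0.8]]
pack in press [-102.1135231   -4.9321254] 3.5746602337835354
packfront [473.66889769 110.60383254]
bar [ 558.04631094 -165.39526858]
back [700.13912323  47.86439563]
barz 264.08370120751863
```

```bash
python3 -m jog '0 0 1 1.8 -3.8 0 1; 0 0 2.1 3.6 -7.7 0 1;0 0 2.1 5 -11 0 1;0 0 2.1 6 -13 0 1;0 0 2.1 6.6 -14.3 0 1'; python3 -m jog '0 0 0 .72 -1.52 -1 1;0 0 0 .72 -1.52 -2 1;0 0 0 .72 -1.52 -2 1'
python3 - <<'E'
from workcell import *
import cv2
print(env.state()['ee_pos'],env.state()['ee_rot'])
f=grab_frame("wrist");cv2.imwrite("pics/w1.png",f[:,:,::-1])
E
```

```text
time_s: 1.12
ee_pos: [383.7, 231.4, 186.8]
ee_rot: [180.0, 0.1, 164.5]
force: [1.1, 0.7, -0.0]
gripper_width: 91.5
time_s: 1.5
ee_pos: [399.9, 194.1, 135.3]
ee_rot: [-179.9, -0.2, 164.4]
force: [0.4, 0.1, -0.6]
gripper_width: 91.1
[399.86475854 194.05892416 135.276861  ] [-1.79869247e+02 -1.73623896e-01  1.64427889e+02]
```

View pics/w1.png

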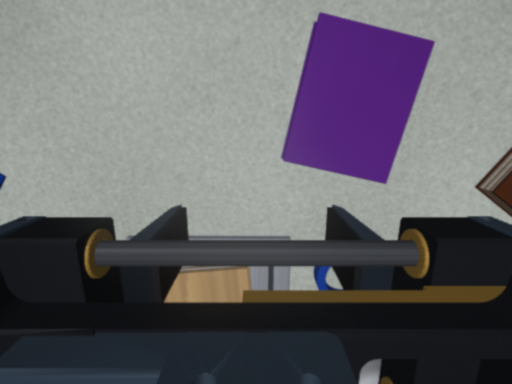

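```bash
python3 -m jog '0 0 0 1.4 -2.92 0 1;0 0 0 1.4 -2.92 0 1;0 0 0 1.4 -2.92 -1.5 1;0 0 0 1.4 -2.92 -2.6 1;0 0 0 1.4 -2.92 -2.6 1'
python3 - <<'E'
from workcell import *
import cv2,numpy as np
from scipy.spatial.transform import Rotation as Ro
print(env.state()['ee_pos'],env.state()['ee_rot'])
f=grab_frame("wrist");p=camera_params("wrist")
v=np.load("press.npy");c,s=np.cos(v[2]),np.sin(v[2])
f=f[:,:,::-1].copy()
for X in [(-205,105,12),(-205,-105,12),(-200,77,22),(-200,-77,22),(-120,77,22),(-120,-77,22)]:
    w=np.array([c*X[0]-s*X[1]+v[0],s*X[0]+c*X[1]+v[1],X[2]],float)
    q=cv2.projectPoints(w[None],p["rvec"],p["tvec"],p["K"],None)[0].ravel();print(X,q.round())
    if abs(q).max()<2000: cv2.circle(f,tuple(int(i) for i in q),4,(0,0,255),1)
cv2.imwrite("pics/w2.png",f)
E
```

```text
time_s: 2.17
ee_pos: [435.3, 122.5, 71.1]
ee_rot: [-179.9, -0.1, 164.6]
force: [-0.2, 0.0, 0.8]
gripper_width: 90.9
[435.29390043 122.50267943  71.10295318] [-1.79943004e+02 -1.17271660e-01  1.64564950e+02]
(-205, 105, 12) [362. 214.]
(-205, -105, 12) [149. 214.]
(-200, 77, 22) [336. 222.]
(-200, -77, 22) [175. 222.]
(-120, 77, 22) [330. 296.]
(-120, -77, 22) [181. 296.]
```

View pics/w2.png

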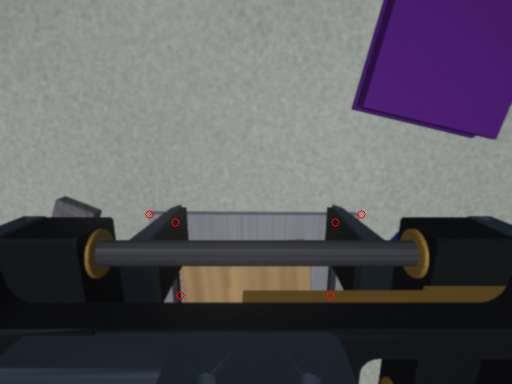

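The press fit overlays the wrist view well: bed edge at row 213, rails at cols 176 and 335. Now I lower the tool, narrow the fingers a little, and push along press +x.

```bash
python3 -m jog '0 0 0 0 0 -1 .85;0 0 0 0 0 -1.96 .85;0 0 0 0 0 -1.96 .85;0 0 0 .6 -.17 -1.96 .85;0 0 0 1.2 -.34 -1.96 .85'; python3 -m jog '0 0 0 .5 -.14 0 .85;0 0 0 1 -.28 0 .85;0 0 0 1.4 -.39 0 .85;0 0 0 1.8 -.5 0 .85;0 0 0 2.1 -.58 0 .85'
```

```text
time_s: 2.85
ee_pos: [468.8, 113.7, 24.1]
ee_rot: [179.9, 0.2, 164.5]
force: [0.4, 0.5, 0.3]
gripper_width: 77.2
time_s: 3.48
ee_pos: [519.0, 98.9, 22.4]
ee_rot: [180.0, -0.0, 164.5]
force: [0.5, 1.1, 0.5]
gripper_width: 77.5
```

```bash
python3 -m jog '0 0 0 .25 -.07 0 .85;0 0 0 .5 -.14 0 .85;0 0 0 .6 -.17 0 .85;0 0 0 .7 -.19 0 .85;0 0 0 .75 -.21 0 .85'; python3 -m jog '0 0 0 .06 -.02 0 .85;0 0 0 .06 -.02 0 .85'; python3 - <<'E'
from workcell import *
import cv2
f=grab_frame("side")[150:245,220:320]
cv2.imwrite("pics/s2.png",cv2.resize(f,None,fx=6,fy=6,interpolation=3)[:,:,::-1])
E
```

```text
time_s: 4.1
ee_pos: [537.2, 93.8, 22.5]
ee_rot: [180.0, -0.0, 164.5]
force: [0.2, -0.4, -0.1]
gripper_width: 77.7
time_s: 4.35
ee_pos: [538.8, 93.3, 22.5]
ee_rot: [180.0, -0.0, 164.5]
force: [0.2, -0.2, -0.3]
gripper_width: 77.5
```

View pics/s2.png

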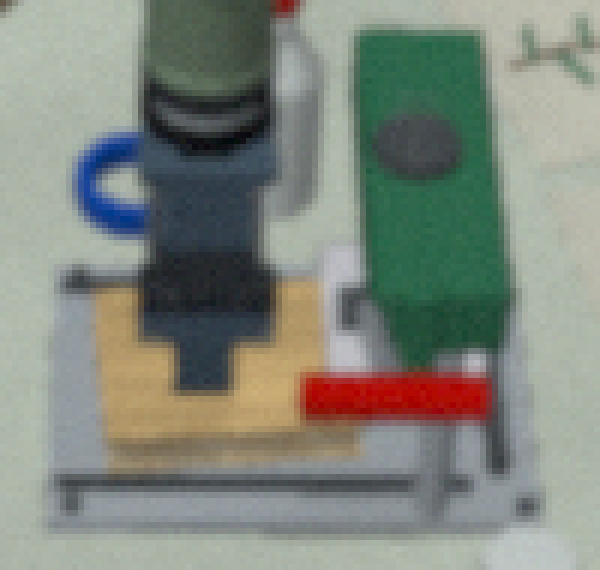

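The picture shows the fingers (205,390) over the pack, and the pack has not moved (front edge still at col 100). The force reads about zero, so I'll check where the tool really is.

```bash
python3 - <<'E'
from workcell import *
import cv2,numpy as np
from fit import proj
from scipy.spatial.transform import Rotation as Ro
st=env.state();R=Ro.from_euler('xyz',st['ee_rot'],degrees=True).as_matrix()
pts=[st['ee_pos']+R@np.array(p) for p in [(0,45,0),(0,-45,0),(0,45,-79),(0,-45,-79)]]
print(np.round(pts),st['qpos'])
out=[]
for c in("side","scene"):
    f=grab_frame(c)[:,:,::-1]
    q=proj(c,pts);print(c,q.round(1))
    m=q.mean(0);x,y=int(m[0])-45,int(m[1])-55
    g=cv2.resize(f[y:y+100,x:x+100],None,fx=4,fy=4,interpolation=3)
    for i in q: cv2.circle(g,(int((i[0]-x)*4),int((i[1]-y)*4)),4,(255,0,255),1)
    out.append(g)
cv2.imwrite("pics/chk.png",np.hstack(out))
E
```

```text
[[551. 137.  22.]
 [527.  50.  22.]
 [551. 137. 101.]
 [527.  50. 101.]] [ 8.61906772e+00  2.47610463e+01  1.06132759e+02  8.50066376e-03
  4.91096260e+01 -6.58835706e+01]
side [[252.8 202.8]
 [253.1 221.2]
 [253.2 187. ]
 [253.5 205.4]]
scene [[287.6 231.1]
 [262.2 227.5]
 [288.8 218.4]
 [262.1 214.7]]
```

View pics/chk.png

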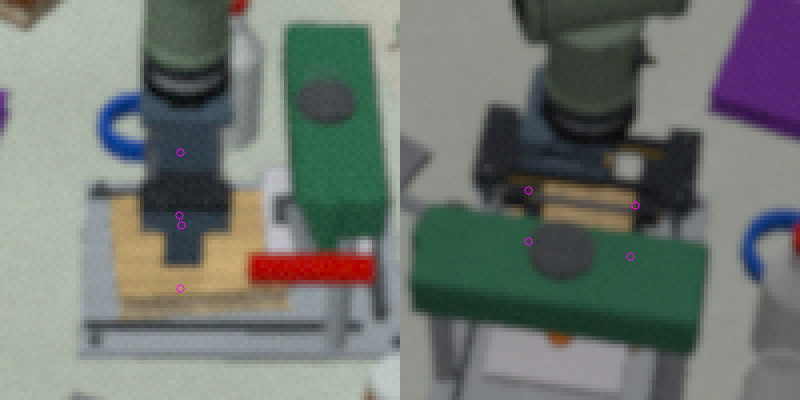

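```bash
python3 - <<'E'
from workcell import *
import cv2,numpy as np
from scipy.spatial.transform import Rotation as Ro
st=env.state();R=Ro.from_euler('xyz',st['ee_rot'],degrees=True).as_matrix()
p=camera_params("wrist");print(p["K"])
for w in (38.7,45.5):
  for z in (0,-20,-40,-60,-79):
    X=np.array([st['ee_pos']+R@np.array(a) for a in [(16,w,z),(-16,w,z),(16,-w,z)]])
    q=cv2.projectPoints(X,p["rvec"],p["tvec"],p["K"],None)[0][:,0];print(w,z,q.round().tolist())
C=-cv2.Rodrigues(np.float64(p["rvec"]))[0].T@p["tvec"];print("cam in tool",R.T@(C-st['ee_pos']))
f=grab_frame("wrist");cv2.imwrite("pics/w3.png",f[:,:,::-1])
E
```

```text
[[274.54995295   0.         256.34480745]
 [  0.         274.54995295 192.60157432]
 [  0.           0.           1.        ]]
38.7 0 [[310.0, 195.0], [308.0, 235.0], [206.0, 195.0]]
38.7 -20 [[315.0, 203.0], [313.0, 247.0], [200.0, 203.0]]
38.7 -40 [[322.0, 212.0], [319.0, 260.0], [194.0, 212.0]]
38.7 -60 [[331.0, 224.0], [327.0, 278.0], [186.0, 224.0]]
38.7 -79 [[342.0, 238.0], [337.0, 299.0], [176.0, 239.0]]
45.5 0 [[319.0, 195.0], [317.0, 235.0], [197.0, 195.0]]
45.5 -20 [[325.0, 203.0], [323.0, 247.0], [190.0, 203.0]]
45.5 -40 [[334.0, 212.0], [330.0, 260.0], [183.0, 212.0]]
45.5 -60 [[344.0, 224.0], [339.0, 278.0], [173.0, 224.0]]
45.5 -79 [[356.0, 238.0], [351.0, 299.0], [161.0, 239.0]]
cam in tool [  68.01273317   -1.18944325 -197.62251974]
```

View pics/w3.png

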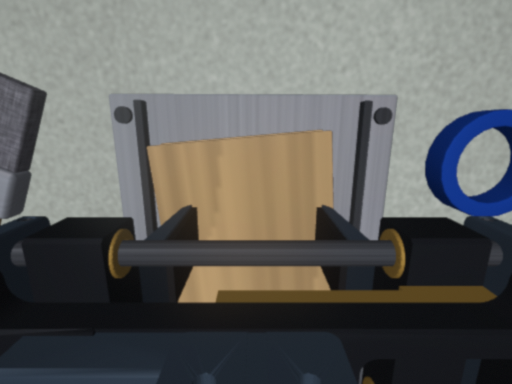

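The visible fingertips (195,207)/(317,207) match tool z ≈ -30. Opened wide, the swinging fingers end about 30 mm short of the TCP, so they passed over the pack without touching it. I'll back off, shut the fingers (tips then at the TCP) and push with them.

```bash
python3 -m jog '0 0 0 0 0 1.6 .85;0 0 0 -1 .28 1.6 .85;0 0 0 -2.5 .7 1.6 .85;0 0 0 -4.1 1.14 1.6 0;0 0 0 -4.1 1.14 1.6 0'; python3 -m jog '0 0 0 0 0 0 0;0 0 0 0 0 0 0;0 0 0 0 0 0 0;0 0 0 0 0 -1 0;0 0 0 0 0 -1.52 0'; python3 -m jog '0 0 0 0 0 0 0;0 0 0 0 0 0 0'
python3 - <<'E'
from workcell import *
import numpy as np
v=np.load("press.npy");c,s=np.cos(v[2]),np.sin(v[2]);d=env.state()['ee_pos'][:2]-v[:2]
print("tcp in press",c*d[0]+s*d[1],-s*d[0]+c*d[1])
E
```

```text
time_s: 5.18
ee_pos: [433.1, 121.9, 62.4]
ee_rot: [-179.9, -0.1, 164.6]
force: [0.7, -0.1, 0.0]
gripper_width: 60.6
time_s: 5.8
ee_pos: [436.0, 121.6, 23.5]
ee_rot: [-180.0, -0.1, 164.5]
force: [0.1, 0.4, 0.4]
gripper_width: 10.2
time_s: 6.05
ee_pos: [436.8, 121.9, 24.9]
ee_rot: [180.0, 0.0, 164.5]
force: [0.8, -0.3, 0.4]
gripper_width: 0.4
tcp in press -223.54691050894888 1.0557419920853874
```

```bash
python3 -m jog '0 0 0 .6 -.17 0 0;0 0 0 1.1 -.31 0 0;0 0 0 1.5 -.42 0 0;0 0 0 1.8 -.5 0 0;0 0 0 2.1 -.58 0 0'; python3 -m jog '0 0 0 .3 -.08 0 0;0 0 0 .6 -.17 0 0;0 0 0 .9 -.25 0 0;0 0 0 1.2 -.33 0 0;0 0 0 1.5 -.42 0 0'
python3 - <<'E'
from workcell import *
import cv2
f=grab_frame("wrist");cv2.imwrite("pics/w4.png",f[:,:,::-1])
E
```

```text
time_s: 6.68
ee_pos: [489.1, 107.1, 24.4]
ee_rot: [-180.0, -0.0, 164.5]
force: [0.1, 0.8, -0.2]
gripper_width: 0.6
time_s: 7.3
ee_pos: [526.7, 96.7, 24.5]
ee_rot: [180.0, -0.0, 164.5]
force: [-0.1, 0.5, 0.6]
gripper_width: 0.7
```

View pics/w4.png

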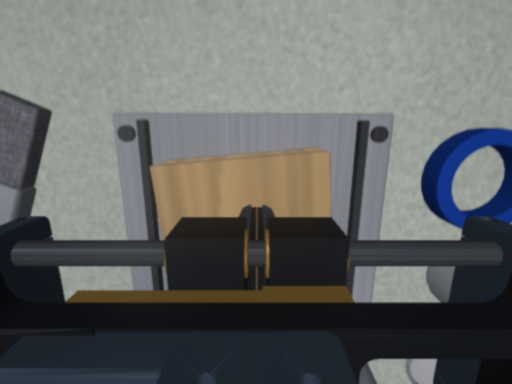

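Even shut, the tips (256,207) sit over the pack with its front edge at row 155–165. The real tips are therefore about 25 mm short of the reported TCP. I'll retreat and go down by that much, watching the force.

```bash
python3 -c "
from workcell import env;print(env.hold_point_z)"; python3 -m jog '0 0 0 -1.2 .33 .3 0;0 0 0 -2.4 .67 .3 0;0 0 0 -3.6 1 .3 0;0 0 0 -3.6 1 0 0;0 0 0 -3.6 1 0 0'; python3 -m jog '0 0 0 0 0 -.3 0;0 0 0 0 0 -.6 0;0 0 0 0 0 -.8 0;0 0 0 0 0 -.8 0';  python3 -m jog '0 0 0 0 0 -.15 0;0 0 0 0 0 -.3 0;0 0 0 0 0 -.3 0'
```

```text
-18.8
time_s: 7.98
ee_pos: [437.0, 121.8, 24.2]
ee_rot: [180.0, 0.0, 164.5]
force: [0.8, -0.0, -0.0]
gripper_width: 0.7
time_s: 8.48
ee_pos: [436.0, 121.7, 3.9]
ee_rot: [-180.0, -0.1, 164.5]
force: [0.3, -0.1, 0.1]
gripper_width: 0.5
time_s: 8.85
ee_pos: [436.0, 121.8, -3.3]
ee_rot: [-180.0, -0.0, 164.5]
force: [0.4, -0.1, -0.5]
gripper_width: 0.4
```

```bash
python3 -m jog '0 0 0 .6 -.17 0 0;0 0 0 1.1 -.31 0 0;0 0 0 1.5 -.42 0 0;0 0 0 1.8 -.5 0 0;0 0 0 2.1 -.58 0 0'; python3 -m jog '0 0 0 .25 -.07 0 0;0 0 0 .5 -.14 0 0;0 0 0 .75 -.21 0 0;0 0 0 1 -.28 0 0;0 0 0 1.25 -.35 0 0'
cat > see.py <<'E'
# pack pose in press frame from pale-wood region corners in the side view
from workcell import *
import cv2,numpy as np,sys
from fit import *
v=np.load("press.npy")
c=sys.argv[1];f=grab_frame(c)
if len(sys.argv)>2: np.save(sys.argv[2],f)
for d in spotter.trace("pack",c):
    m=d["region"]&True;r=f[m].mean(0)
    print(c,np.round(d["box"]),round(d["conf"],2),r.round())
print(env.state()['force'])
hsv=cv2.cvtColor(f,cv2.COLOR_RGB2HSV);m=cv2.inRange(hsv,(10,70,90),(25,255,255))
n,l,s,ce=cv2.connectedComponentsWithStats(m)
for i in range(1,n):
    if s[i,4]>150: print("blob",s[i])
E
python3 see.py side pics/s5.npy
```

```text
time_s: 9.48
ee_pos: [488.7, 107.2, -3.1]
ee_rot: [-180.0, -0.1, 164.5]
force: [-3.9, 2.3, 1.8]
gripper_width: 0.2
time_s: 10.1
ee_pos: [520.4, 98.4, -3.1]
ee_rot: [-180.0, -0.0, 164.5]
force: [-2.9, 1.6, 0.4]
gripper_width: 0.2
side [165. 165.  46.  36.] 0.88 [101.  53. 134.]
side [250. 199.  46.  31.] 0.74 [163. 140. 102.]
side [170. 269.  61.  56.] 0.62 [ 24.  75. 166.]
[0.35587961 0.38905894 0.89711824]
blob [    0     0   196   135 13121]
blob [140  92  40  25 349]
blob [253 198  37  32 610]
blob [327 350  44  34 331]
```

```bash
python3 -m jog '0 0 0 .2 -.055 0 0;0 0 0 .4 -.11 0 0;0 0 0 .6 -.165 0 0;0 0 0 .7 -.19 0 0'; python3 -m jog '0 0 0 .12 -.03 0 0;0 0 0 .12 -.03 0 0'; python3 -m jog '0 0 0 .1 -.03 0 0;0 0 0 .1 -.03 0 0'
```

```text
time_s: 10.7
ee_pos: [536.0, 94.1, -3.1]
ee_rot: [-180.0, -0.2, 164.4]
force: [-8.8, 4.9, 6.2]
gripper_width: 0.6
time_s: 10.95
ee_pos: [535.9, 93.6, -3.3]
ee_rot: [-179.9, -0.5, 164.4]
force: [-11.9, 3.8, 9.6]
gripper_width: 0.8
time_s: 11.2
ee_pos: [535.8, 93.3, -3.4]
ee_rot: [-179.8, -0.8, 164.4]
force: [-16.6, 6.8, 12.9]
gripper_width: 0.5
```

```bash
python3 - <<'E'
from workcell import *
import cv2,numpy as np
from fit import *
v=np.load("press.npy")
def crop(c,P,x,y,w,h,k):
    f=grab_frame(c)[:,:,::-1];g=cv2.resize(f[y:y+h,x:x+w],None,fx=k,fy=k,interpolation=3)
    for q in proj(c,T(v,P)): cv2.circle(g,(int((q[0]-x+.5)*k),int((q[1]-y+.5)*k)),3,(255,0,255),1)
    return g
home=[(-100,60,42),(-100,-60,42),(50,-60,42),(50,-60,12),(50,60,42),(-100,-60,12)]
a=crop("side",home,225,165,90,85,6)
cv2.imwrite("pics/s6.png",a)
a=crop("scene",home,225,235,80,60,6);cv2.imwrite("pics/s7.png",a)
E
python3 -c "
import cv2,numpy as np
a=cv2.imread('pics/s6.png');b=cv2.imread('pics/s7.png');a=cv2.resize(a,None,fx=.7,fy=.7);b=cv2.resize(b,None,fx=.85,fy=.85)
h=max(len(a),len(b));p=lambda x:np.pad(x,((0,h-len(x)),(0,0),(0,0)))
c=np.hstack([p(a),p(b)]);print(c.shape);cv2.imwrite('pics/s8.png',c)"
```

```text
(357, 786, 3)
```

View pics/s8.png

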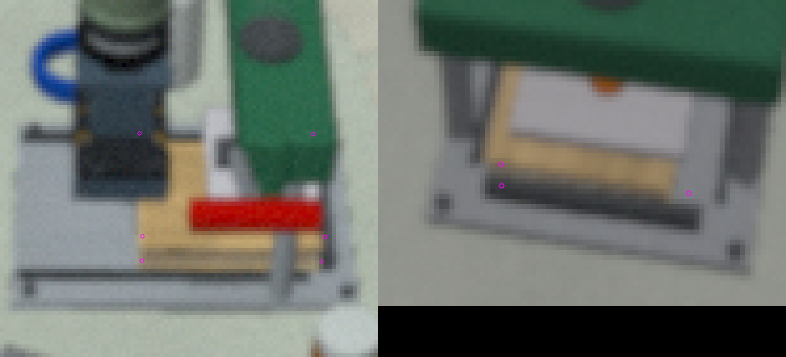

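Scene and side crops: the pack's back edge (487,165)–(672,195) runs parallel along the stop. Its front edge at side col 139 lies on the predicted home line, and it sits about 10 mm to -y, which is within tolerance. It stalled at 16 N, so it is home. Next I back off, rise, measure the platen height and go to the lever.

```bash
python3 -m jog '0 0 0 -.6 .17 0 0;0 0 0 -1.6 .44 0 0;0 0 0 -1.8 .5 2 0;0 0 0 -1.8 .5 4.5 0;0 0 0 -1.8 .5 7 0'; python3 -m jog '0 0 0 0 0 2.5 0;0 0 0 0 0 4.9 0;0 0 0 0 0 4.9 0'
cat > plat.py <<'E'
from workcell import *
import numpy as np
from fit import *
from scipy.optimize import least_squares
v=np.load("press.npy")
o=np.array([(251.3,261.5),(285.2,265.4)])
for top in(0,1):
    r=least_squares(lambda z:(proj("scene",T(v,[(45,-55,z[0]),(45,55,z[0])]))-o).ravel(),[70]);print(r.x,r.fun.round(1))
    break
f=grab_frame("scene");
for d in spotter.look_for("platen","scene")[:1]: print(np.round(d["box"],1),d["conf"])
for z in (60,70,80,90,100): print(z,proj("scene",T(v,[(45,-55,z),(45,55,z)])).round(1).tolist())
for d in spotter.look_for("lever_grip","scene")[:2]: print(np.round(d["box"],1),d["conf"])
print(env.state()['ee_pos'],v)
E
python3 plat.py
```

```text
time_s: 11.92
ee_pos: [499.1, 104.7, 174.2]
ee_rot: [180.0, 0.2, 164.5]
force: [1.2, -0.1, -0.7]
gripper_width: 0.4
time_s: 12.3
ee_pos: [501.7, 105.2, 300.2]
ee_rot: [179.7, 0.8, 164.5]
force: [-0.6, -0.3, -1.3]
gripper_width: 0.5
[74.26493628] [-1.2 -0.7 -0.7  0.7]
[249.9 249.   37.9  14.6] 0.83
60 [[250.2, 262.9], [284.3, 268.2]]
70 [[250.1, 261.5], [284.5, 266.7]]
80 [[250.1, 259.9], [284.6, 265.2]]
90 [[250.0, 258.4], [284.7, 263.7]]
100 [[249.9, 256.9], [284.9, 262.2]]
[185.2 186.6  50.1  34.2] 0.98
[497.9291245  104.58288711 293.43233386] [ 6.51953969e+02  6.12132120e+01 -2.70254105e-01]
```

```bash
python3 -m jog '0 0 0 .2 -1.5 1.2 0;0 0 0 .8 -4 1.2 0;0 0 0 1.4 -6.5 1.2 0;0 0 0 2 -9 1.2 0;0 0 0 2.4 -10.8 1.2 0'; python3 -m jog '0 0 0 0 0 0 0;0 0 0 0 0 0 0'
cat > where.py <<'E'
from workcell import env
import numpy as np
v=np.load("press.npy");c,s=np.cos(v[2]),np.sin(v[2])
t=env.state();d=t['ee_pos'][:2]-v[:2];print("press xy",(c*d[0]+s*d[1]).round(1),(-s*d[0]+c*d[1]).round(1),"z",t['ee_pos'][2].round(1),t['force'].round(1),t['time_s'])
E
python3 where.py
```

```text
time_s: 13.08
ee_pos: [557.9, -167.6, 321.9]
ee_rot: [-180.0, -0.2, 164.4]
force: [0.3, 0.6, 0.0]
gripper_width: 0.3
time_s: 13.32
ee_pos: [557.6, -164.7, 322.8]
ee_rot: [180.0, -0.2, 164.5]
force: [-0.4, 0.1, -0.3]
gripper_width: 0.7
press xy -30.7 -242.9 z 322.8 [-0.4  0.1 -0.3] 13.325
```

```bash
python3 -m jog '0 0 0 0 0 -.4 0;0 0 0 0 0 -.4 0' | sed -n '2p;4p'; python3 -m jog '0 0 0 0 0 -.15 0;0 0 0 0 0 -.15 0'| sed -n '2p;4p'; python3 -m jog '0 0 0 0 0 -.15 0;0 0 0 0 0 -.15 0'| sed -n '2p;4p'; python3 -m jog '0 0 0 0 0 -.15 0;0 0 0 0 0 -.15 0'| sed -n '2p;4p'; python3 -m jog '0 0 0 0 0 -.15 0;0 0 0 0 0 -.15 0'| sed -n '2p;4p'
```

```text
ee_pos: [557.3, -163.8, 313.3]
force: [-1.3, 0.5, -0.4]
ee_pos: [557.8, -164.7, 310.6]
force: [0.3, 0.4, 0.3]
ee_pos: [557.8, -165.1, 306.7]
force: [-0.5, -0.7, -0.8]
ee_pos: [557.8, -165.2, 302.8]
force: [-0.1, 1.2, 0.1]
ee_pos: [557.8, -165.2, 299.1]
force: [0.4, 0.4, 0.8]
```

```bash
python3 -m jog '0 0 0 -.05 -.17 -.4 0;0 0 0 -.1 -.34 -.8 0;0 0 0 -.15 -.52 -1.2 0;0 0 0 -.19 -.68 -1.6 0;0 0 0 -.22 -.8 -2 0'; python3 where.py;  python3 -m jog '0 0 0 -.03 -.1 -.4 0;0 0 0 -.04 -.14 -.8 0;0 0 0 -.05 -.18 -1.2 0;0 0 0 -.06 -.22 -1.6 0'; python3 where.py
```

```text
time_s: 15.2
ee_pos: [552.3, -185.5, 248.7]
ee_rot: [180.0, -0.0, 164.5]
force: [0.5, -0.7, -0.6]
gripper_width: 0.6
press xy -30.1 -264.4 z 248.7 [ 0.5 -0.7 -0.6] 15.2
time_s: 15.7
ee_pos: [551.0, -190.6, 208.8]
ee_rot: [180.0, 0.0, 164.5]
force: [-0.2, 0.3, -0.8]
gripper_width: 0.4
press xy -30.0 -269.7 z 208.8 [-0.2  0.3 -0.8] 15.7
```

```bash
cat > bar.py <<'E'
from workcell import *
import cv2,numpy as np
from fit import *
v=np.load("press.npy")
def red(f):
    h=f.astype(int);m=((h[...,0]>110)&(h[...,1]<70)&(h[...,2]<70)).astype(np.uint8)
    n,l,s,c=cv2.connectedComponentsWithStats(m);i=[k for k in range(1,n) if s[k,4]>40];return [(s[k].tolist(),c[k].round(1).tolist()) for k in i]
O={}
for c in("side","scene"):
    f=grab_frame(c);np.save(f"pics/{c}_b.npy",f);print(c,red(f))
    print(" start",red(np.load(f"pics/{c}.npy")))
    for q in(0,.2,.4,.6,.8):
        a=.55-q;print(" q",q,proj(c,T(v,[(-30,-90-180*np.cos(a),170+180*np.sin(a))])).round(1).tolist())
    t=env.state()['ee_pos'];print(" tcp, tip",proj(c,[t,t+[0,0,-26]]).round(1).tolist())
E
python3 bar.py
```

```text
side []
 start [([270, 212, 32, 8, 230], [285.7, 215.7])]
 q 0 [[286.1, 215.6]]
 q 0.2 [[285.7, 227.3]]
 q 0.4 [[285.1, 237.6]]
 q 0.6 [[284.4, 246.0]]
 q 0.8 [[283.6, 252.1]]
 tcp, tip [[285.1, 235.7], [284.5, 241.5]]
scene [([184, 196, 9, 13, 68], [188.0, 201.9]), ([328, 223, 8, 7, 41], [331.9, 226.0])]
 start [([184, 185, 13, 24, 111], [190.1, 196.4]), ([328, 223, 9, 7, 43], [332.1, 225.8])]
 q 0 [[190.6, 198.1]]
 q 0.2 [[187.1, 203.9]]
 q 0.4 [[186.0, 210.1]]
 q 0.6 [[187.2, 216.6]]
 q 0.8 [[190.5, 223.0]]
 tcp, tip [[185.0, 207.7], [186.3, 212.6]]
```

The bar hasn't moved (red pixels unchanged). I had the sign of the tip offset wrong: the tips sit about 26 mm *above* the reported TCP, so the tool slipped past on the outer side of the bar. I'll go straight up, re-centre and feel for contact near TCP z 250.

```bash
python3 -m jog '0 0 0 0 0 1 0;0 0 0 0 0 2 0;0 0 0 0 0 2.4 0;0 0 0 .28 1.01 2.4 0;0 0 0 .28 1.01 2.4 0'; python3 where.py;  python3 -m jog '0 0 0 0 0 -.3 0;0 0 0 0 0 -.3 0' | sed -n '2p;4p'; python3 -m jog '0 0 0 0 0 -.15 0;0 0 0 0 0 -.15 0'| sed -n '2p;4p'; python3 -m jog '0 0 0 0 0 -.15 0;0 0 0 0 0 -.15 0'| sed -n '2p;4p';  python3 -m jog '0 0 0 0 0 -.15 0;0 0 0 0 0 -.15 0'| sed -n '2p;4p'; python3 where.py
```

```text
time_s: 16.42
ee_pos: [558.0, -164.4, 269.1]
ee_rot: [180.0, -0.0, 164.6]
force: [0.0, -0.6, 0.1]
gripper_width: 0.7
press xy -30.3 -242.5 z 269.1 [ 0.  -0.6  0.1] 16.425
ee_pos: [557.2, -165.8, 260.7]
force: [-0.1, 0.7, 0.2]
ee_pos: [557.7, -165.7, 257.8]
force: [0.9, 0.7, -0.8]
ee_pos: [557.8, -165.4, 254.1]
force: [0.7, 0.0, 0.4]
ee_pos: [557.8, -165.3, 250.3]
force: [0.6, 0.5, 0.7]
press xy -30.2 -243.4 z 250.3 [0.6 0.5 0.7] 17.425
```

```bash
python3 -m jog '0 0 0 0 0 -.15 0;0 0 0 0 0 -.15 0' | sed -n '2p;4p'; python3 -m jog '0 0 0 0 0 -.15 0;0 0 0 0 0 -.15 0'| sed -n '2p;4p'; python3 -m jog '0 0 0 0 0 -.15 0;0 0 0 0 0 -.15 0'| sed -n '2p;4p'; python3 where.py
```

```text
ee_pos: [558.1, -166.0, 247.4]
force: [0.1, -1.4, 3.7]
ee_pos: [558.1, -165.8, 243.3]
force: [0.7, -2.1, 4.5]
ee_pos: [558.0, -165.0, 239.0]
force: [-0.0, -0.7, 3.0]
press xy -30.1 -243.1 z 239.0 [-0.  -0.7  3. ] 18.175
```

```bash
python3 -m jog '0 0 0 -.1 -.35 -.5 0;0 0 0 -.18 -.64 -1 0;0 0 0 -.22 -.8 -1.6 0;0 0 0 -.26 -.94 -2.18 0'| sed -n '2p;4p'; python3 where.py; python3 bar.py | grep -A1 side
```

```text
ee_pos: [550.9, -190.3, 184.5]
force: [-1.7, -2.0, 9.0]
press xy -30.3 -269.3 z 184.5 [-1.7 -2.   9. ] 18.675
side [([270, 233, 30, 7, 101], [280.9, 237.3])]
 start [([270, 212, 32, 8, 230], [285.7, 215.7])]
```

```bash
python3 -m jog '0 0 0 -.02 -.05 -.6 0;0 0 0 -.03 -.1 -1.2 0;0 0 0 -.02 -.06 -1.8 0;0 0 0 -.01 0 -2.3 0' | sed -n '2p;4p'; python3 where.py;python3 -m jog '0 0 0 .02 .07 -.4 0;0 0 0 .04 .14 -.72 0;0 0 0 .04 .14 -.8 0;0 0 0 .04 .14 -.8 0'| sed -n '2p;4p'; python3 where.py; python3 bar.py
```

```text
ee_pos: [551.1, -191.8, 127.7]
force: [-1.2, -5.2, 8.7]
press xy -29.7 -270.7 z 127.7 [-1.2 -5.2  8.7] 19.275
ee_pos: [552.2, -187.6, 107.9]
force: [-1.6, -4.3, 8.5]
press xy -29.6 -266.4 z 107.9 [-1.6 -4.3  8.5] 19.775
side []
 start [([270, 212, 32, 8, 230], [285.7, 215.7])]
 q 0 [[286.1, 215.6]]
 q 0.2 [[285.7, 227.3]]
 q 0.4 [[285.1, 237.6]]
 q 0.6 [[284.4, 246.0]]
 q 0.8 [[283.6, 252.1]]
 tcp, tip [[283.4, 256.3], [282.8, 261.6]]
scene [([329, 223, 7, 7, 42], [332.0, 225.8])]
 start [([184, 185, 13, 24, 111], [190.1, 196.4]), ([328, 223, 9, 7, 43], [332.1, 225.8])]
 q 0 [[190.6, 198.1]]
 q 0.2 [[187.1, 203.9]]
 q 0.4 [[186.0, 210.1]]
 q 0.6 [[187.2, 216.6]]
 q 0.8 [[190.5, 223.0]]
 tcp, tip [[190.6, 226.0], [191.7, 230.3]]
```

```bash
python3 -m jog '0 0 0 -.03 -.12 1.2 0;0 0 0 -.04 -.14 2.2 0;0 0 0 0 0 3.3 0;0 0 0 .1 .35 4.6 0;0 0 0 .25 .89 6 0'| sed -n '2p;4p'; python3 -m jog '0 0 0 0 0 0 0;0 0 0 0 0 0 0;0 0 0 0 0 0 0' | sed -n '2p;4p'; python3 where.py; python3 bar.py | grep side; python3 - <<'E'
from workcell import *
import numpy as np
from fit import *
# platen: white-ish pixels below the green head in scene, row profile before/after
for n in("scene","scene_b"):
    f=np.load(f"pics/{n}.npy").astype(int)
    print(n,[ [int(x) for x in f[y,258:276].mean(0)] for y in range(250,276)])
E
```

```text
ee_pos: [557.8, -163.1, 256.7]
force: [0.5, 0.6, 0.4]
ee_pos: [557.5, -163.3, 255.4]
force: [-0.6, -0.1, -0.0]
press xy -31.1 -241.6 z 255.4 [-0.6 -0.1 -0. ] 20.875
side [([270, 212, 32, 8, 243], [286.1, 215.6])]
scene [[96, 92, 83], [125, 109, 100], [138, 123, 119], [143, 135, 137], [147, 143, 147], [149, 146, 151], [151, 148, 152], [151, 148, 153], [151, 148, 152], [151, 148, 152], [150, 147, 151], [144, 141, 145], [131, 129, 132], [119, 118, 122], [115, 115, 119], [118, 119, 123], [122, 124, 127], [123, 125, 129], [123, 125, 129], [122, 124, 128], [116, 119, 122], [103, 105, 109], [84, 86, 90], [67, 68, 72], [54, 56, 59], [52, 54, 57]]
scene_b [[99, 96, 87], [129, 111, 99], [144, 122, 108], [148, 129, 123], [149, 140, 141], [152, 148, 151], [155, 152, 156], [156, 153, 157], [156, 153, 158], [157, 154, 158], [156, 153, 158], [156, 153, 157], [151, 148, 152], [140, 136, 138], [133, 125, 120], [135, 121, 105], [144, 125, 98], [149, 128, 95], [144, 124, 92], [131, 114, 88], [115, 102, 85], [97, 90, 81], [80, 77, 75], [66, 66, 68], [57, 58, 61], [55, 57, 60]]
```

```bash
python3 -m jog '0 0 0 -.05 -.18 -.7 0;0 0 0 -.12 -.45 -1.2 0;0 0 0 -.19 -.69 -1.66 0;0 0 0 -.24 -.85 -2.26 0;0 0 0 -.28 -1 -2.86 0'| sed -n '2p;4p'; python3 where.py
```

```text
ee_pos: [551.8, -189.7, 187.0]
force: [-1.1, -1.8, 9.8]
press xy -29.5 -268.5 z 187.0 [-1.1 -1.8  9.8] 21.6
```

```bash
 python3 -m jog '0 0 0 -.02 -.05 -.5 0;0 0 0 -.03 -.06 -1 0' | sed -n '2p;4p'; python3 where.py
```

```text
ee_pos: [550.9, -192.8, 162.2]
force: [-1.9, -5.8, 8.8]
press xy -29.5 -271.8 z 162.2 [-1.9 -5.8  8.8] 21.85
```

```bash
 python3 -m jog '0 0 0 .01 .03 -.5 0;0 0 0 .02 .06 -1 0' | sed -n '2p;4p'; python3 where.py;
```

```text
ee_pos: [551.4, -191.1, 137.1]
force: [-2.4, -5.6, 9.1]
press xy -29.5 -269.9 z 137.1 [-2.4 -5.6  9.1] 22.1
```

```bash
 python3 -m jog '0 0 0 .02 .06 -.4 0;0 0 0 .05 .18 -.8 0' | sed -n '2p;4p'; python3 where.py;
```

```text
ee_pos: [552.7, -186.4, 117.0]
force: [-1.3, -4.9, 9.1]
press xy -29.5 -265.1 z 117.0 [-1.3 -4.9  9.1] 22.35
```

```bash
 python3 -m jog '0 0 0 .02 .06 -.3 0;0 0 0 .02 .06 -.42 0;0 0 0 .02 .06 -.42 0' | sed -n '2p;4p'; python3 -m jog '0 0 0 -.06 -.22 1.2 0;0 0 0 -.06 -.22 2.2 0;0 0 0 -.02 -.06 3.3 0;0 0 0 .08 .29 4.6 0;0 0 0 .22 .8 5.95 0'| sed -n '2p;4p'; python3 -m jog '0 0 0 0 0 0 0;0 0 0 0 0 0 0;0 0 0 0 0 0 0' | sed -n '2p;4p'; python3 where.py; python3 bar.py | grep -E '^s'; python3 - <<'E'
import numpy as np
f=np.load(f"pics/scene_b.npy").astype(int)
print([ [int(x) for x in f[y,258:276].mean(0)] for y in range(253,274)])
E
```

```text
ee_pos: [553.3, -184.2, 106.5]
force: [-1.3, -4.0, 8.7]
ee_pos: [557.8, -161.9, 254.2]
force: [0.3, 0.1, -0.6]
ee_pos: [557.5, -162.3, 252.3]
force: [-0.5, 0.1, 0.3]
press xy -31.3 -240.6 z 252.3 [-0.5  0.1  0.3] 23.725
side [([270, 212, 32, 8, 236], [285.8, 215.7])]
scene [([329, 223, 8, 7, 42], [332.2, 225.9])]
[[146, 123, 111], [149, 127, 117], [148, 134, 132], [151, 145, 147], [154, 150, 155], [155, 152, 157], [156, 153, 158], [156, 153, 158], [156, 154, 158], [156, 153, 158], [154, 151, 156], [146, 142, 146], [135, 130, 129], [132, 122, 111], [138, 121, 100], [140, 121, 93], [131, 114, 88], [114, 102, 85], [96, 90, 81], [80, 77, 75], [66, 66, 68]]
```

```bash
python3 -m jog '0 0 0 -.08 -.3 -.6 0;0 0 0 -.14 -.5 -1.1 0' | sed -n '2p;4p'; python3 where.py
```

```text
ee_pos: [554.9, -176.3, 226.1]
force: [-0.6, -2.2, 3.9]
press xy -30.1 -254.8 z 226.1 [-0.6 -2.2  3.9] 24.075
```

```bash
python3 -m jog '0 0 0 -.07 -.25 -.5 0;0 0 0 -.12 -.42 -1 0' | sed -n '2p;4p'; python3 where.py
```

```text
ee_pos: [552.3, -185.9, 202.0]
force: [-0.7, -0.4, 8.5]
press xy -30.1 -264.7 z 202.0 [-0.7 -0.4  8.5] 24.325
```

```bash
python3 -m jog '0 0 0 -.03 -.12 -.4 0;0 0 0 -.05 -.2 -.8 0' | sed -n '2p;4p'; python3 where.py
```

```text
ee_pos: [550.7, -191.2, 182.2]
force: [-1.4, -2.5, 9.0]
press xy -30.1 -270.3 z 182.2 [-1.4 -2.5  9. ] 24.575
```

```bash
python3 -m jog '0 0 0 -.01 -.03 -.4 0;0 0 0 -.01 -.03 -.8 0' | sed -n '4p'; python3 where.py
```

```text
force: [-3.1, -5.6, 8.5]
press xy -30.1 -272.7 z 162.4 [-3.1 -5.6  8.5] 24.825
```

```bash
python3 -m jog '0 0 0 0 0.02 -.4 0;0 0 0 0.01 0.03 -.8 0' | sed -n '4p'; python3 where.py
```

```text
force: [-2.7, -6.4, 9.6]
press xy -30.0 -271.8 z 142.3 [-2.7 -6.4  9.6] 25.075
```

```bash
python3 -m jog '0 0 0 .02 .06 -.4 0;0 0 0 .03 .12 -.8 0' | sed -n '4p'; python3 where.py
```

```text
force: [-2.9, -6.1, 9.2]
press xy -29.9 -268.7 z 122.3 [-2.9 -6.1  9.2] 25.325
```

```bash
python3 -m jog '0 0 0 .03 .1 -.3 0;0 0 0 .03 .12 -.6 0' | sed -n '4p'; python3 where.py
```

```text
force: [-1.0, -3.2, 11.5]
press xy -29.8 -264.8 z 107.6 [-1.  -3.2 11.5] 25.575
```

```bash
python3 -m jog '0 0 0 -.06 -.22 1.2 0;0 0 0 -.06 -.22 2.2 0;0 0 0 -.02 -.06 3.3 0;0 0 0 .08 .29 4.6 0;0 0 0 .22 .8 5.9 0'| sed -n '2p;4p'; python3 -m jog '0 0 0 0 0 0 0;0 0 0 0 0 0 0;0 0 0 0 0 0 0' | sed -n '2p;4p'; python3 where.py; python3 bar.py | grep -E '^s'; python3 - <<'E'
import numpy as np
f=np.load(f"pics/scene_b.npy").astype(int)
print([ [int(x) for x in f[y,258:276].mean(0)] for y in range(253,274)])
E
```

```text
ee_pos: [557.0, -163.7, 253.7]
force: [-0.3, 0.3, -0.5]
ee_pos: [556.7, -164.2, 252.2]
force: [0.2, 0.6, -0.4]
press xy -31.6 -242.7 z 252.2 [ 0.2  0.6 -0.4] 26.575
side [([270, 213, 32, 7, 218], [285.6, 216.0])]
scene [([329, 223, 7, 7, 41], [332.1, 225.9])]
[[131, 116, 112], [143, 122, 111], [149, 126, 114], [149, 132, 128], [150, 142, 144], [153, 149, 153], [155, 152, 156], [156, 153, 157], [157, 154, 158], [156, 154, 158], [156, 153, 158], [155, 152, 157], [149, 146, 150], [138, 133, 134], [132, 123, 116], [129, 115, 98], [125, 110, 90], [113, 101, 85], [96, 90, 81], [80, 77, 75], [66, 67, 67]]
```

```bash
python3 -m jog '0 0 0 -.08 -.3 -.5 0;0 0 0 -.1 -.37 -.7 0' | sed -n '4p'; python3 where.py
```

```text
force: [-0.8, -2.6, 3.9]
press xy -30.4 -253.5 z 236.0 [-0.8 -2.6  3.9] 26.925
```

```bash
python3 -m jog '0 0 0 -.03 -.1 -.16 0;0 0 0 -.05 -.18 -.32 0' | sed -n '4p'; python3 where.py
```

```text
force: [-1.4, -2.1, 4.9]
press xy -30.4 -257.3 z 228.9 [-1.4 -2.1  4.9] 27.175
```

```bash
python3 -m jog '0 0 0 -.03 -.1 -.2 0;0 0 0 -.04 -.15 -.4 0' | sed -n '4p'; python3 where.py
```

```text
force: [-3.1, -4.8, 11.2]
press xy -30.4 -261.7 z 219.9 [-3.1 -4.8 11.2] 27.425
```

```bash
python3 -m jog '0 0 0 -.03 -.1 -.2 0;0 0 0 -.04 -.15 -.4 0' | sed -n '4p'; python3 where.py
```

```text
force: [-3.5, -3.8, 13.1]
press xy -30.4 -265.7 z 210.7 [-3.5 -3.8 13.1] 27.675
```

```bash
python3 -m jog '0 0 0 -.02 -.07 -.2 0;0 0 0 -.03 -.1 -.4 0' | sed -n '4p'; python3 where.py
```

```text
force: [-5.0, -5.5, 13.5]
press xy -30.3 -269.3 z 201.0 [-5.  -5.5 13.5] 27.925
```

```bash
python3 -m jog '0 0 0 -.01 -.03 -.2 0;0 0 0 -.02 -.06 -.4 0' | sed -n '4p'; python3 where.py
```

```text
force: [-6.6, -8.2, 14.1]
press xy -30.2 -271.9 z 191.3 [-6.6 -8.2 14.1] 28.175
```

```bash
python3 -m jog '0 0 0 .02 .05 -.2 0;0 0 0 .03 .08 -.35 0' | sed -n '4p'; python3 where.py
```

```text
force: [-5.0, -8.2, 14.5]
press xy -29.5 -269.8 z 182.6 [-5.  -8.2 14.5] 28.425
```

```bash
python3 -m jog '0 0 0 0 0 -.15 0;0 0 0 0 0 -.3 0' | sed -n '4p'; python3 where.py
```

```text
force: [-4.1, -9.5, 15.8]
press xy -29.3 -270.1 z 175.4 [-4.1 -9.5 15.8] 28.675
```

```bash
python3 -m jog '0 0 0 0 0 -.15 0;0 0 0 0 0 -.3 0' | sed -n '4p'; python3 where.py
```

```text
force: [-4.4, -8.6, 14.5]
press xy -29.2 -270.0 z 167.9 [-4.4 -8.6 14.5] 28.925
```

```bash
python3 -m jog '0 0 0 .01 .03 -.15 0;0 0 0 .01 .03 -.35 0' | sed -n '4p'; python3 where.py
```

```text
force: [-4.8, -9.2, 15.6]
press xy -29.0 -269.5 z 159.4 [-4.8 -9.2 15.6] 29.175
```

```bash
python3 -m jog '0 0 0 0 0 -.15 0;0 0 0 0 0 -.35 0' | sed -n '4p'; python3 where.py
```

```text
force: [-6.2, -11.6, 19.4]
press xy -29.0 -270.0 z 151.1 [ -6.2 -11.6  19.4] 29.425
```

```bash
python3 -m jog '0 0 0 .01 .03 -.15 0;0 0 0 .01 .03 -.35 0' | sed -n '4p'; python3 where.py
```

```text
force: [-7.2, -10.5, 20.6]
press xy -28.8 -269.6 z 142.9 [ -7.2 -10.5  20.6] 29.675
```

```bash
python3 -m jog '0 0 0 .01 .03 -.15 0;0 0 0 .01 .04 -.35 0' | sed -n '4p'; python3 where.py
```

```text
force: [-8.6, -12.2, 24.0]
press xy -28.8 -269.3 z 134.6 [ -8.6 -12.2  24. ] 29.925
```

The lever went stiff at about 28 N total. I'm stopping there, letting it up, and checking.

```bash
python3 -m jog '0 0 0 0 0 1 0;0 0 0 0 0 2.2 0;0 0 0 .04 .15 3.2 0;0 0 0 .14 .5 4.2 0;0 0 0 .25 .95 5 0'| sed -n '2p;4p'; python3 -m jog '0 0 0 0 0 0 0;0 0 0 0 0 0 0;0 0 0 0 0 0 0' | sed -n '2p;4p'; python3 where.py; python3 bar.py | grep -E '^s'; python3 - <<'E'
import numpy as np
f=np.load(f"pics/scene_b.npy").astype(int)
print([ [int(x) for x in f[y,258:276].mean(0)] for y in range(253,274)])
E
```

```text
ee_pos: [558.3, -160.2, 255.3]
force: [0.1, 0.1, 0.3]
ee_pos: [557.8, -161.2, 253.5]
force: [0.9, 0.4, -0.3]
press xy -31.4 -239.5 z 253.5 [ 0.9  0.4 -0.3] 30.925
side [([270, 212, 32, 8, 241], [286.1, 215.6])]
scene [([184, 199, 7, 10, 42], [187.3, 204.0]), ([329, 223, 8, 7, 42], [332.2, 225.9])]
[[121, 113, 114], [135, 118, 113], [145, 124, 115], [148, 132, 129], [150, 142, 144], [153, 149, 153], [155, 152, 156], [156, 153, 157], [156, 153, 158], [156, 153, 158], [156, 154, 158], [155, 152, 157], [148, 145, 149], [138, 133, 134], [132, 122, 115], [129, 115, 98], [125, 109, 89], [113, 101, 85], [97, 90, 81], [79, 77, 75], [66, 66, 68]]
```

```bash
python3 -m jog '0 0 0 -.08 -.3 -.5 0;0 0 0 -.12 -.45 -.7 0' | sed -n '4p'; python3 where.py
```

```text
force: [1.0, 0.6, 2.1]
press xy -30.7 -251.3 z 236.4 [1.  0.6 2.1] 31.275
```

```bash
python3 -m jog '0 0 0 -.03 -.1 -.16 0;0 0 0 -.05 -.18 -.32 0' | sed -n '4p'; python3 where.py
```

```text
force: [0.1, 0.4, 1.9]
press xy -30.8 -255.7 z 229.3 [0.1 0.4 1.9] 31.525
```

```bash
python3 -m jog '0 0 0 -.03 -.1 -.2 0;0 0 0 -.04 -.15 -.36 0' | sed -n '4p'; python3 where.py
```

```text
force: [-2.0, -0.8, 4.6]
press xy -30.8 -260.1 z 220.3 [-2.  -0.8  4.6] 31.775
```

```bash
python3 -m jog '0 0 0 -.03 -.1 -.2 0;0 0 0 -.04 -.13 -.4 0' | sed -n '4p'; python3 where.py
```

```text
force: [-0.4, -1.4, 3.5]
press xy -30.6 -263.8 z 210.4 [-0.4 -1.4  3.5] 32.025
```

```bash
python3 -m jog '0 0 0 -.02 -.07 -.2 0;0 0 0 -.03 -.1 -.4 0' | sed -n '4p'; python3 where.py
```

```text
force: [-0.7, -2.8, 4.2]
press xy -30.4 -266.0 z 200.3 [-0.7 -2.8  4.2] 32.275
```

```bash
python3 -m jog '0 0 0 0 0 -.2 0;0 0 0 0 0 -.4 0' | sed -n '4p'; python3 where.py
```

```text
force: [-1.0, -2.1, 3.5]
press xy -30.5 -265.5 z 190.2 [-1.  -2.1  3.5] 32.525
```

```bash
python3 -m jog '0 0 0 0 0 -.2 0;0 0 0 0 0 -.4 0' | sed -n '4p'; python3 where.py
```

```text
force: [-3.5, -4.0, 7.4]
press xy -30.4 -266.3 z 180.8 [-3.5 -4.   7.4] 32.775
```

```bash
python3 -m jog '0 0 0 -.01 -.03 -.2 0;0 0 0 -.02 -.07 -.4 0' | sed -n '4p'; python3 where.py
```

```text
force: [-2.3, -2.8, 11.0]
press xy -30.4 -268.0 z 171.7 [-2.3 -2.8 11. ] 33.025
```

```bash
python3 -m jog '0 0 0 0 0 -.2 0;0 0 0 0 0 -.4 0' | sed -n '4p'; python3 where.py
```

```text
force: [-5.5, -6.9, 16.3]
press xy -30.3 -269.3 z 162.5 [-5.5 -6.9 16.3] 33.275
```

```bash
python3 -m jog '0 0 0 0 0 -.2 0;0 0 0 0 0 -.36 0' | sed -n '4p'; python3 where.py
```

```text
force: [-6.5, -6.7, 17.6]
press xy -30.3 -270.0 z 154.1 [-6.5 -6.7 17.6] 33.525
```

```bash
python3 -m jog '0 0 0 0.01 0.04 -.16 0;0 0 0 0.01 0.04 -.3 0' | sed -n '4p'; python3 where.py
```

```text
force: [-8.5, -9.9, 19.7]
press xy -30.2 -270.2 z 147.2 [-8.5 -9.9 19.7] 33.775
```

```bash
python3 bar.py | grep -E '^s| q'; python3 - <<'E'
import numpy as np,cv2
a=np.load("pics/side_b.npy")[165:270,225:325];b=np.load("pics/scene_b.npy")[180:285,170:310]
a=cv2.resize(a,None,fx=4,fy=4,interpolation=3);b=cv2.resize(b,None,fx=2.8,fy=4*105/105,interpolation=3)
cv2.imwrite("pics/last.png",np.hstack([a,b])[:,:,::-1])
E
```

```text
side [([270, 243, 30, 7, 87], [282.2, 246.9])]
 q 0 [[286.1, 215.6]]
 q 0.2 [[285.7, 227.3]]
 q 0.4 [[285.1, 237.6]]
 q 0.6 [[284.4, 246.0]]
 q 0.8 [[283.6, 252.1]]
scene []
 q 0 [[190.6, 198.1]]
 q 0.2 [[187.1, 203.9]]
 q 0.4 [[186.0, 210.1]]
 q 0.6 [[187.2, 216.6]]
 q 0.8 [[190.5, 223.0]]
```

View pics/last.png

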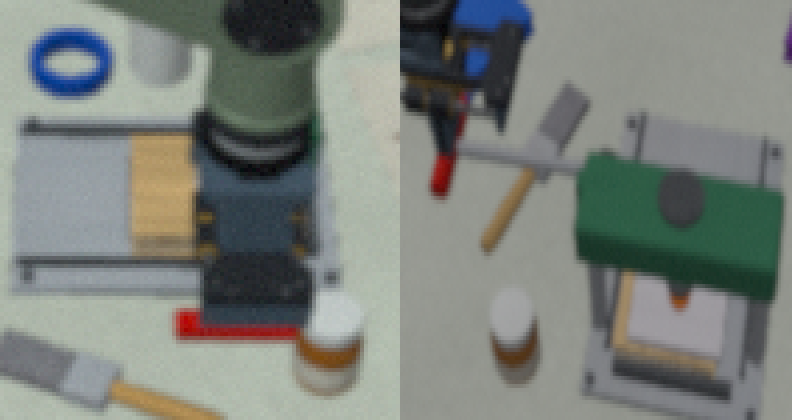

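Last picture: the pack is square against the stop with the platen on it, and the tip is on the bar with the lever at q ≈ 0.6. Now I let the lever up and measure the ram's descent from its dark top (subpixel) to see whether the ratchet held.

```bash
cat > ram.py <<'E'
from workcell import *
import cv2,numpy as np,sys
from fit import *
v=np.load("press.npy")
W={"scene":(258,212,25,28),"side":(278,163,24,24)}
def cen(f,c):
    x,y,w,h=W[c];g=cv2.GaussianBlur(f,(3,3),0)[y:y+h,x:x+w].astype(float)
    k=np.clip(30-(g[...,1]-g[...,0]),0,30)*(g.sum(2)<330)   # grey, not green
    Y,X=np.mgrid[y:y+h,x:x+w];return (k*X).sum()/k.sum(),(k*Y).sum()/k.sum(),k.sum()
for c in("scene","side"):
    print(c,"start",np.round(cen(np.load(f"pics/{c}.npy"),c),2),"pressed",np.round(cen(np.load(f"pics/{c}_b.npy"),c),2))
    if len(sys.argv)>1: print("  now",np.mean([cen(grab_frame(c),c) for _ in range(3)],0).round(2))
    print("  px/10mm",(proj(c,T(v,[(0,0,270),(0,0,260)]))).round(1).tolist())
E
python3 ram.py
python3 -m jog '0 0 0 0 0 1 0;0 0 0 0 0 2 0;0 0 0 .04 .15 2.8 0;0 0 0 .14 .5 3.7 0;0 0 0 .25 .95 4.5 0'| sed -n '2p;4p'; python3 -m jog '0 0 0 0 0 0 0;0 0 0 0 0 0 0;0 0 0 0 0 0 0' | sed -n '2p;4p'; python3 where.py; python3 ram.py now; python3 bar.py | grep -E '^s'
```

```text
scene start [ 270.05  227.44 6107.  ] pressed [ 270.04  228.36 5217.  ]
  px/10mm [[270.3, 216.7], [270.3, 218.7]]
side start [ 288.69  173.9  2783.  ] pressed [  290.15   173.36 12896.  ]
  px/10mm [[291.0, 158.8], [290.8, 161.2]]
ee_pos: [557.4, -162.0, 256.2]
force: [0.2, 0.3, -0.6]
ee_pos: [556.8, -163.4, 255.0]
force: [-0.9, -0.4, 0.3]
press xy -31.7 -241.8 z 255.0 [-0.9 -0.4  0.3] 34.875
scene start [ 270.05  227.44 6107.  ] pressed [ 270.04  228.36 5217.  ]
  now [ 270.    228.33 5185.  ]
  px/10mm [[270.3, 216.7], [270.3, 218.7]]
side start [ 288.69  173.9  2783.  ] pressed [  290.15   173.36 12896.  ]
  now [  289.58   173.74 11695.67]
  px/10mm [[291.0, 158.8], [290.8, 161.2]]
side [([270, 212, 32, 8, 243], [286.0, 215.6])]
scene [([184, 199, 8, 10, 44], [187.5, 203.6]), ([329, 223, 8, 7, 41], [332.1, 225.9])]
```

```bash
python3 - <<'E'
from workcell import *
import numpy as np
a=np.load("pics/scene.npy").astype(float);b=np.load("pics/scene_b.npy").astype(float);n=np.mean([grab_frame("scene").astype(float) for _ in range(4)],0)
d=lambda f:(f[:,266:275,1]-f[:,266:275,0]).mean(1)[212:242].round().astype(int).tolist()
for f in(a,b,n):print(d(f))
c=lambda f:f[248:256,265:275].mean(1).round().astype(int).tolist()
for f in(a,n):print(c(f))
E
```

```text
[-9, -17, -21, -21, -22, -22, -22, -22, -21, -18, -10, -1, 2, 2, 2, 2, 2, 2, 3, 2, 2, 2, 3, 7, 21, 35, 42, 44, 43, 43]
[1, 2, 1, 1, 1, 1, 1, 1, 1, 3, 4, 3, 2, 3, 2, 2, 2, 2, 2, 2, 3, 2, 3, 7, 22, 37, 44, 46, 46, 44]
[1, 1, 1, 1, 1, 1, 1, 1, 2, 3, 4, 4, 3, 2, 2, 2, 2, 2, 2, 2, 2, 2, 3, 7, 22, 37, 44, 46, 46, 45]
[[24, 50, 37], [39, 55, 42], [76, 68, 51], [113, 86, 67], [131, 105, 95], [139, 127, 127], [146, 141, 145], [149, 146, 150]]
[[26, 53, 40], [30, 55, 43], [43, 60, 52], [61, 68, 67], [77, 77, 78], [95, 83, 80], [119, 91, 78], [137, 102, 82]]
```

```bash
python3 -m jog '0 0 0 0 0 1.5 0;0 0 0 0 0 3 0;0 0 0 0 0 3 0;0 0 0 0 0 3 0' | sed -n '2p;4p'; python3 see.py side; python3 bar.py | grep -E '^s'; python3 - <<'E'
import numpy as np
f=np.load("pics/scene_b.npy").astype(int)
print([ [int(x) for x in f[y,258:276].mean(0)] for y in range(253,270)])
E
```

```text
ee_pos: [557.2, -163.3, 330.8]
force: [0.8, 0.3, 0.3]
side [164. 162.  48.  35.] 0.94 [ 99.  51. 133.]
side [259. 200.  43.  32.] 0.71 [163. 140. 101.]
side [171. 271.  61.  52.] 0.69 [ 25.  75. 165.]
[-0.58756185  0.80836115  0.3062992 ]
blob [    0     0   194   135 11910]
blob [137 102  16  16 160]
blob [193 126  42  27 201]
blob [258 198  32  32 546]
blob [327 350  44  34 329]
side [([270, 212, 32, 8, 230], [285.9, 215.8])]
scene [([184, 185, 13, 24, 120], [190.2, 196.5])]
[[121, 113, 113], [135, 118, 113], [145, 124, 115], [148, 132, 129], [150, 142, 144], [153, 149, 152], [155, 152, 156], [156, 153, 158], [156, 153, 158], [156, 153, 158], [156, 153, 158], [155, 152, 156], [148, 145, 149], [138, 133, 134], [132, 122, 116], [129, 115, 99], [124, 109, 89]]
```

```bash
python3 -c "
from workcell import env
print(env.state()['time_s'],env.job_done())"
```

```text
the job is handed in; nothing more can be done
36.175 None
```

I pushed the pack home, pumped the lever until it went stiff, let it spring back up and handed the job in at 36.2 s. I could not confirm the final platen force directly.

**Pack:** I pushed it with shut fingers until it stalled against the back stop at about 16 N. The images show its back edge parallel along the stop. It sits roughly 10 mm to the right of centre, within the 20 mm allowed.

**Lever:** I made three full strokes. On the fourth the lever went stiff at about q = 0.66 (about 28 N in total), so I stopped there and let it up. A fifth, partial stroke to about q = 0.6 was free at first, then stiffened to about 24 N.

**Last checks:**
- The lever is back at its start pixels, and the tool is more than 70 mm clear of it.
- The force on the tool reads zero.
- The platen did not rise, and the ram stayed lower after release.

**What went wrong or stayed open:**
- **Fingertip offset:** the real fingertips end about 26–28 mm short of the reported TCP. Because of that, my first two pushes passed over the pack. I then took the offset with the wrong sign, and the first lever approach passed beside the bar without touching it.
- **Platen force:** I only inferred that it is above 20 N, from the stiff lever and the shift of the ram in the images.
- **Fourth stroke:** it stopped short of 0.75 rad, so it may not have taken a full notch. On the fifth stroke the lever was not stiff from the very top, which does not fit "stiff wherever it is in its swing".

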